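Snap the dust cap onto the bare hydraulic port

TASK

One of the three hydraulic ports on the test manifold is standing open: take its loose dust cap from the bench and press it straight down over the bare nipple, lift tab towards the front of the block like its two neighbours, until it clicks and sits fully home. Do not ease off at the click: go on pressing down firmly, about as hard as the weight of a kilogram, so the seal beds in, and finish while still holding the cap pressed down. Leave the other things on the bench where they are.

Things in the scene. Friction and masses are not known exactly. Their poses are not given: they have to be found in the camera images.
- manifold: Test manifold, fixed: aluminium block 60 (x) x 236 (y) x 40 mm on a base plate 92 x 276 x 8 mm; top 48 mm above the bench. Origin: centre of the underside, on the bench. Own -x is the front (face with brass hexagon plugs, roughly towards the robot). Three ports in a row along own y at -76, 0, +76 mm. A 54 mm gauge beside the +y end, out to y = 185 mm, 61 mm high.
- nipple_seat (a point): The bare port, an upright steel nipple on any one of the three places. Point on its axis, level with the top of the black rubber sealing ring on its collar, 60 mm above the bench, 12 mm above the block top; axes as the manifold's (-x = front). Ring 34 mm, collar at most 39 mm wide. The ring is elastic: pressed, it gives 5 N per mm, 2.5 mm at most.
- nipple_tip (a point): Top of the nipple, 28 mm above nipple_seat. The nipple is a steel ball nose 24 mm in diameter (widest 16 mm above nipple_seat, a 7 mm hole in its blunt top) on a neck 16 mm in diameter.
- cap_center (a point): The loose dust cap: black ribbed plastic, 40 mm diameter, 38 mm high, about 100 g, standing mouth down on the bench. Point at its centre, 19 mm above the mouth rim; resting home on the nipple's sealing ring it is 19 mm above nipple_seat, pressed a little less. The straight 40 mm side can be gripped at any height. Axes: tab along own -x.
- cap_mouth (a point): Centre of the cap's mouth rim. Bore 26 mm wide, 31.5 mm deep, four sprung balls low inside. Pressed down, they meet the ball nose with the rim 21 to 19 mm above the sealing ring and need a push of 8 to 18 N; with the rim 15 to 10 mm above it the force drops (the click: they pass the widest place) and they pull the cap on down with up to 15 N until the rim rests on the ring.
- cap_tab (a point): Point on the cap's flat lift tab, 32 mm from the cap's axis along own -x, 4 mm above the rim. The tab is 14 mm wide, spans 2 to 7 mm above the rim and reaches 34.5 mm from the axis.
- port_a: A port that already wears the same cap, fully home, tab to the front: fixed, 40 mm in diameter, top 98 mm above the bench; origin on its axis on the block top, axes as the manifold's.
- port_b: The other port that already wears its cap, same as port_a.
- coupling: Bystander: loose steel quick coupling, 34 mm in diameter, 47 mm high, standing on the bench; origin at the centre of its underside.
- fitting: Bystander: loose brass reducing nipple, 27 mm across, 36 mm high, standing; origin at the centre of its underside.
- glue_bottle: Bystander: loose red squeeze bottle, 40 mm in diameter, 128 mm high, standing; origin at the centre of its underside.

How it is judged:
On the way, in this order (a step that is already met when the one before it is completed fails the run):
1. the loose cap is lifted clear of the bench (height (world z) of cap_center above 0.06 m), for 0.1 s.
2. the cap has snapped home on the bare nipple, rim on its sealing ring (horizontal distance between cap_center and nipple_seat below 0.004 m and z of cap_center in the frame of nipple_seat below 0.021 m), for 0.1 s.
At the end, for the whole second after the job is handed in: The cap is home on the bare nipple (centre within 4 mm of the nipple's axis, rim down on the sealing ring, upright within 0.08 rad), its lift tab to the front of the block within 0.30 rad, and the gripper is still pressing it down onto the nipple with more than 5 N through the last second (horizontal distance between cap_center and nipple_seat below 0.004 m and z of cap_center in the frame of nipple_seat below 0.019 m and angle between cap_center's own z axis and vertical below 0.08 rad and angle between the x axis of cap_center and the x axis of nipple_seat, either way round below 0.3 rad and x of cap_tab in the frame of nipple_seat below -0.02 m and contact force between cap and nipple above 5 N and contact force between the fingers and cap above 3 N); the arm keeps its last pose, push and grip.
It fails at once if the coupling, the fitting or the bottle was shifted by more than 15 mm (distance of any of coupling, fitting, glue_bottle from where it was at the start of the episode above 0.015 m).
It fails at once if the cap was hammered or crushed down with more than 60 N (contact force between cap and nipple above 60 N).
It also fails if it takes over 58 s, if anything falls off the work surface, if the arm or the gripper's body presses on something with over 40 N, if the wrist force passes 120 N, or if a joint passes its speed limit or range.

ROBOT

A 6-joint arm with a two-finger parallel gripper is mounted at the origin on a cart in front of the work surface, level with it; the furniture and walls round the work are solid. World frame = base frame: x ahead of the robot, y to its left, z up, the work surface at z = 0. Lengths are in m, angles in rad, forces in N, time in s.
With the tool pointing down it reaches from about 0.275 to 0.75 m from the base axis. Payload 10.2 kg.
Tool frame: the origin (TCP) lies at the very end of the fingers, on their centre line; the grasp point (between the pads) lies 19 mm behind it (arm.grip_point_offset is the x of the grasp point in the tool frame, in m); x points along the fingers, z is the direction in which the jaws open and shut, and the axes are right-handed (so a half turn about x gives the same grasp; the last joint's range is limited). The gripper opens to 88 mm and grips with 3 to 60 N. Pads are 18 mm wide; open, the fingers measure 123 mm over their backs; the gripper's body (75 mm by 187 mm) begins 45 mm behind the grasp point.
Start: joints at [-1.328, 0.313, 1.498, -0, 1.331, -0.223], TCP at [0.236, -0.469, 0.239] pointing down, gripper open.
Joint ranges: [-2.94, 2.94], [-0.97, 2.17], [0.19, 2.56], [-1.23, 4.37], [0.02, 3.11], [-2.88, 2.88]. Speed limits (rad/s): [2.39, 2.39, 3.01, 3.14, 3.14, 3.14].

INTERFACE

Orientations are given as a rotation vector (axis times angle).
In Python, from station import arm gives the robot as it stands.
- The arm moves only by the tool drive_tool, never from a script. Its argument "rows" is a list of rows, each a list of 7 numbers: the opening in per cent of the stroke, from 0 (shut) to 100 (fully open), then the shift along the world's x, y, z scaled (see below), then the turn, a rotation vector about the world's x, y, z scaled (see below). A call has 1 to 5 rows; each row is the pose to reach, as a shift and turn from the pose commanded when the call began; what a row does not reach only later rows make up. The controller multiplies each number of a shift by 0.4 m and each number of a turn by pi/2 rad. A row lasts 1/8 s, in which the tool goes at most 62.5 mm and 10.7 degrees, less where a joint would pass 70% of its speed; a pose out of reach is approached as far as the arm can. A call with a number of a shift or a turn outside -1 to 1 is refused whole. A call with a gripper value outside its range is refused whole. The fingers move at their own pace and stop on an object; the grip force is fixed at half the most. Time passes only in rows, so rows that repeat a pose let the fingers close. It gives the time, the measured TCP pose, the force and the opening at its end, in the units of the state.
- arm.state(): the state, without advancing time (a new reading comes with each control period).
- arm.capture(name): name is "side" or "top"; returns the picture (480x640x3 uint8, red, green, blue); there is no depth.
- arm.camera_params(name): a dict with "fx", "fy", "cx", "cy" (pixels), "camera_from_world" (4x4, takes a point from world to camera coordinates). Camera axes: x right, y up, looking along -z (the intrinsics and any distortion apply to the point x, -y, -z); pixel columns grow to the right and rows downward; lengths in m; the calibration is good to about 2 mm. A picture is of the moment at which its call begins. camera_params takes no time and is no camera call.
- arm.hand_in(): hands the job in, once; it reports no verdict.
The state is a dict: "time_s": time; "joint_positions": joint angles; "joint_velocities": joint speeds; "tau": joint torques, N m; "tcp_pos": TCP position; "tool_rot": TCP orientation; "wrist_force": force on the tool from outside, world axes, zero at the start; "moment": the same for the moment, N m; "opening": finger opening in m.
Only numpy, scipy, OpenCV 4.12 (cv2) and the standard library are available. Lean on these libraries where they do the work, as an engineer would, in place of code of your own. Each camera call takes 0.05 s, during which the arm holds its last target.

## Working session

There is one attempt and no reset: what is moved stays moved. The work goes in short steps, Python scripts to look and compute and a tool call to move; the robot and the scene stay as the last step left them, time stands still between calls to the robot, and variables do not carry over. Pictures are saved under pics/ and viewed, and the job is handed in when it is done.

Besides the shell and the picture viewer there is one more tool, called after "Emit:" as a command line: name --pt "numbers of a row" for each row, then --argument value for the rest. drive_tool: Moves the arm, as the interface text tells. Its arguments: {"type":"object","properties":{"rows":{"type":"array","items":{"type":"array","items":{"type":"number"}}}},"required":["rows"]}

```bash
ls; mkdir -p pics; python3 - <<'E'
from station import arm
import cv2,numpy as np
for n in("side","top"):
    im=arm.capture(n); cv2.imwrite(f"pics/{n}0.png",im[:,:,::-1])
    p=arm.camera_params(n); print(n,{k:np.round(v,4).tolist() for k,v in p.items()})
print(arm.state())
E
```

```text
pics
side {'fx': 496.7254, 'fy': 496.7254, 'cx': 313.3503, 'cy': 248.1095, 'camera_from_world': [[-0.8353, -0.5496, 0.011, 0.4146], [0.3007, -0.4401, 0.8461, -0.247], [-0.4602, 0.7101, 0.5329, -0.6976], [0.0, 0.0, 0.0, 1.0]]}
top {'fx': 514.3566, 'fy': 514.3566, 'cx': 321.5431, 'cy': 242.027, 'camera_from_world': [[-0.0222, -0.9997, 0.0082, -0.0356], [0.9962, -0.0214, 0.0842, -0.5493], [-0.084, 0.01, 0.9964, -1.0031], [0.0, 0.0, 0.0, 1.0]]}
{'time_s': 0.1, 'joint_positions': array([-1.32839244e+00,  3.13384505e-01,  1.49833697e+00,  7.90195174e-06,
        1.33101389e+00, -2.23409207e-01]), 'joint_velocities': array([ 6.13846270e-04, -1.41153345e-03, -3.16648143e-04, -7.99964743e-04,
        8.91542680e-05,  1.47676068e-04]), 'tau': array([ 2.35891464e-03, -4.02815151e+01, -2.52643722e+01,  6.95193163e-02,
        3.42334353e-02, -4.56891348e-05]), 'tcp_pos': array([ 0.23573689, -0.46885674,  0.23823227]), 'tool_rot': array([ 0.860381  ,  1.39509232, -0.85906099]), 'wrist_force': array([ 0.41805283,  0.57797605, -0.65172465]), 'moment': array([-0.01412876, -0.0336483 , -0.01631158]), 'opening': 0.08809119705366109}
```

View pics/side0.png

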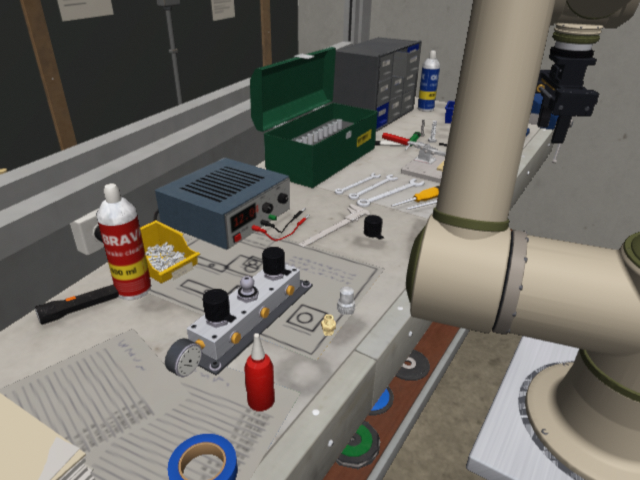

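View pics/top0.png

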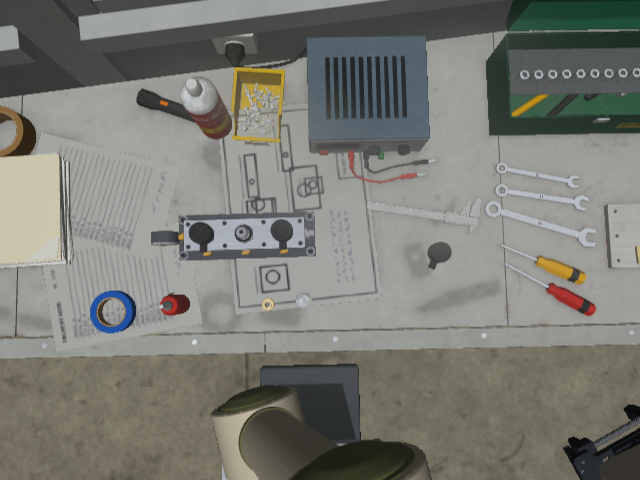

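The bare nipple is the middle port, at about (244,233) in top and (247,285) in side. The loose cap is at about (440,250) in top and (373,226) in side, with its tab pointing down and left in top. I'll enlarge both areas.

```bash
python3 - <<'E'
import cv2,numpy as np
t=cv2.imread("pics/top0.png");s=cv2.imread("pics/side0.png")
def c(im,x,y,w,h,k,n): cv2.imwrite(n,cv2.resize(im[y:y+h,x:x+w],None,fx=k,fy=k,interpolation=cv2.INTER_CUBIC))
c(t,410,225,60,60,8,"pics/c1.png"); c(t,170,200,160,70,5,"pics/c2.png")
c(s,350,205,50,45,10,"pics/c3.png"); c(s,180,240,140,130,5,"pics/c4.png")
E
```

```text
(no output)
```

View pics/c1.png

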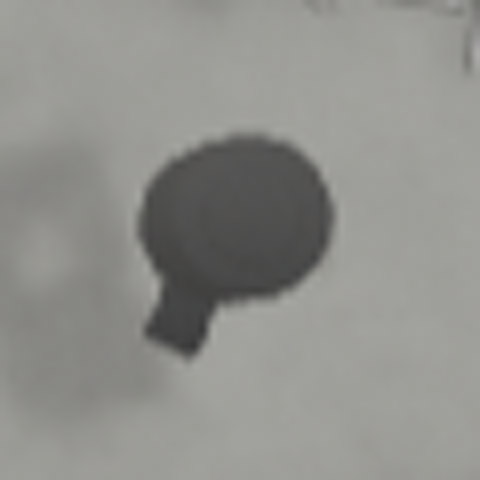

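View pics/c2.png

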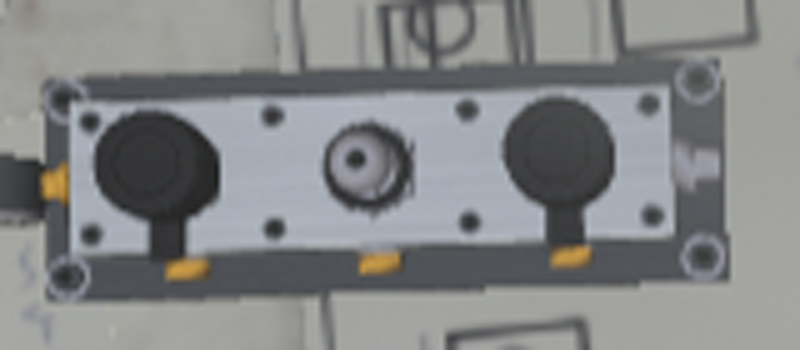

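View pics/c3.png

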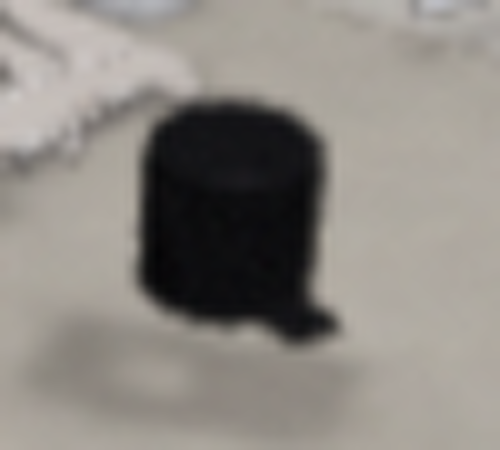

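View pics/c4.png

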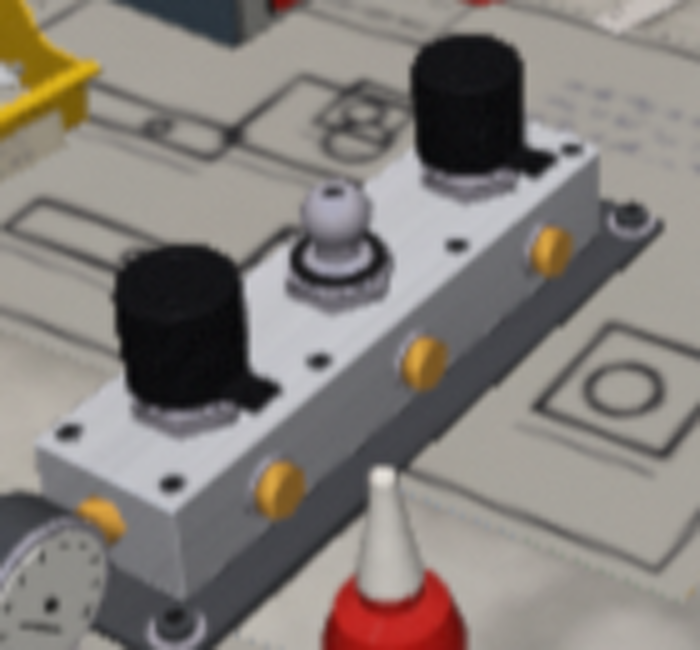

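```bash
cat > h.py <<'E'
from station import arm
import numpy as np,cv2
P={n:arm.camera_params(n) for n in("side","top")}
def proj(n,X):
    X=np.atleast_2d(X);p=P[n];T=np.array(p["camera_from_world"]);c=X@T[:3,:3].T+T[:3,3]
    return np.c_[p["fx"]*c[:,0]/-c[:,2]+p["cx"],p["fy"]*-c[:,1]/-c[:,2]+p["cy"]]
def ray(n,uv,z):
    p=P[n];T=np.array(p["camera_from_world"]);R=T[:3,:3];o=-R.T@T[:3,3]
    d=R.T@np.array([(uv[0]-p["cx"])/p["fx"],-(uv[1]-p["cy"])/p["fy"],-1.]);return o+d*(z-o[2])/d[2]
def up(c,k,x,y): return ((c[0]+.5)/k-.5+x,(c[1]+.5)/k-.5+y)
def circ(x,y,z,r,n=72):
    a=np.linspace(0,2*np.pi,n,endpoint=False);return np.c_[x+r*np.cos(a),y+r*np.sin(a),0*a+z]
E
cat > m.py <<'E'
from h import *
T=lambda c:up(c,5,170,200)
S=lambda c:up(c,5,180,240)
print("hole",ray("top",T((356,158)),.088),ray("side",S((335,190)),.088))
print("ring top",ray("top",T((368,167)),.058), "side",ray("side",S((338,257)),.060))
C=[ray("top",T(c),.048) for c in((70,102),(668,85),(680,238),(75,252))]
print("blocktop",np.round(C,4),np.mean(C,0))
C=[ray("top",T(c),.008) for c in((42,82),(718,60),(728,278),(48,298))]
print("plate",np.round(C,4),np.mean(C,0))
for i,j in((0,1),(3,2)):
    d=C[i]-C[j];print("yaw",np.arctan2(-d[0],d[1]),np.linalg.norm(d))
print("plugs",[ray("top",T(c),.028) for c in((188,268),(380,263),(570,257))])
print("port",[ray("top",T(c),.098) for c in((148,160),(556,150))])
t=up((252,212),8,410,225)
print("cap top guess",ray("top",t,.038), "tab",ray("top",up((172,338),8,410,225),.007))
print("cap side top",ray("side",up((235,145),10,350,205),.038),"tabend",ray("side",up((315,328),10,350,205),.0045))
print("coupling",ray("top",(304,300),.047),"fit",ray("top",(267,304),.036),"bottle",ray("top",(168,308),.128))
E
python3 m.py
```

```text
hole [0.56648704 0.10356949 0.088     ] [0.56270837 0.10512606 0.088     ]
ring top [0.56616625 0.10339154 0.058     ] side [0.56312955 0.10566153 0.06      ]
blocktop [[ 0.5952  0.2206  0.048 ]
 [ 0.5969 -0.0126  0.048 ]
 [ 0.5369 -0.0161  0.048 ]
 [ 0.5365  0.2187  0.048 ]] [0.56636875 0.102643   0.048     ]
plate [[ 0.6089  0.2423  0.008 ]
 [ 0.6122 -0.0322  0.008 ]
 [ 0.5232 -0.0344  0.008 ]
 [ 0.5211  0.2398  0.008 ]] [0.56636251 0.10389734 0.008     ]
yaw 0.011810331157971784 0.2745133211717586
yaw 0.007740708709367815 0.27416973016658164
plugs [array([0.53066023, 0.17919081, 0.028     ]), array([0.53099923, 0.10327554, 0.028     ]), array([0.53175315, 0.02802847, 0.028     ])]
port [array([0.56629234, 0.17892925, 0.098     ]), array([0.56679995, 0.02808242, 0.098     ])]
cap top guess [ 0.52424541 -0.28221856  0.038     ] tab [ 0.49469074 -0.26815267  0.007     ]
cap side top [ 0.52089292 -0.28059402  0.038     ] tabend [ 0.49274996 -0.27067168  0.0045    ]
coupling [ 0.43482143 -0.01102712  0.047     ] fit [0.42838706 0.06150183 0.036     ] bottle [0.42836611 0.22742349 0.128     ]
```

The two cameras disagree by about (3.5, -2) mm, the same offset on both objects. I'll use their mean. Next I check the cap yaw with an overlay and work out the tool axes.

```bash
python3 - <<'E'
from h import *
from scipy.spatial.transform import Rotation as R
from scipy.optimize import minimize
s=arm.state(); M=R.from_rotvec(s["tool_rot"]).as_matrix(); print(np.round(M,3), "jaw ang",np.arctan2(M[1,2],M[0,2]))
def mask(n,x,y,w):
    m=np.zeros((480*4,640*4),np.uint8)
    pts=np.r_[circ(x,y,0.0,.02),circ(x,y,.038,.02)]
    a=lambda p:np.round((proj(n,p)+.5)*4*16-8).astype(np.int32)
    cv2.fillConvexPoly(m,cv2.convexHull(a(pts)),255,shift=4)
    c,sn=np.cos(w),np.sin(w);q=np.array([[-lx,ly,z] for lx in(.015,.0345) for ly in(-.007,.007) for z in(.002,.007)])
    q=np.c_[x+c*q[:,0]-sn*q[:,1],y+sn*q[:,0]+c*q[:,1],q[:,2]]
    cv2.fillConvexPoly(m,cv2.convexHull(a(q)),255,shift=4)
    return cv2.resize(m,(640,480),interpolation=cv2.INTER_AREA)/255.
for n,(x0,y0,x1,y1),x in(("top",(422,235,458,275),(.524,-.282,-.4)),("side",(360,212,390,242),(.521,-.281,-.4))):
    g=cv2.imread(f"pics/{n}0.png",0).astype(float)[y0:y1,x0:x1]
    obj,bg=np.percentile(g,10),np.percentile(g,80)
    ob=np.clip((bg-g)/(bg-obj),0,1)
    f=lambda p:((mask(n,*p)[y0:y1,x0:x1]-ob)**2).sum()
    r=minimize(f,x,method="Nelder-Mead",options=dict(initial_simplex=np.array(x)+np.array([[0,0,0],[.004,0,0],[0,.004,0],[0,0,.2]])));print(n,r.x,r.fun,obj,bg)
E
```

```text
[[-0.     0.893  0.449]
 [ 0.001  0.449 -0.893]
 [-1.     0.    -0.001]] jaw ang -1.104984967293577
top [ 0.52331159 -0.28210198 -0.44262692] 16.833995460929472 75.0 159.0
side [ 0.52218682 -0.28287717 -0.48147666] 15.905081732352201 13.0 168.0
```

Emit:
drive_tool --pt "100 0.144 0.0935 -0.06 0 0 -0.1172" --pt "100 0.287 0.187 -0.12 0 0 -0.2344" --pt "100 0.431 0.28 -0.2 0 0 -0.3516" --pt "100 0.574 0.374 -0.27 0 0 -0.4688" --pt "100 0.7178 0.4665 -0.345 0 0 -0.5863"

```text
time_s: 0.72
tcp_pos: [0.4626, -0.3218, 0.1315]
tool_rot: [1.501, 0.99, -1.501]
wrist_force: [-0.5, -1.0, -0.2]
opening: 0.0882
```

Emit:
drive_tool --pt "100 0 0 0 0 0 0" --pt "100 0 0 0 0 0 0" --pt "100 0 0 0 0 0 0"

```text
time_s: 1.1
tcp_pos: [0.4607, -0.324, 0.133]
tool_rot: [1.497, 0.992, -1.497]
wrist_force: [-0.1, -0.7, -0.4]
opening: 0.0881
```

```bash
cat > go.py <<'E'
from h import *
import sys
from scipy.spatial.transform import Rotation as R
s=arm.state();M=R.from_rotvec(s["tool_rot"]).as_matrix()
x,y,z,j=map(float,sys.argv[1:5])
d=(np.array([x,y,z])-s["tcp_pos"])/.4
a=np.arctan2(M[1,2],M[0,2]); da=(j-a+np.pi/2)%np.pi-np.pi/2
print("t",s["time_s"],"tcp",s["tcp_pos"].round(4),"tilt",M[:,0].round(4),"jaw",round(a,4)); print("shift",d.round(4),"turn",round(da/(np.pi/2),4))
E
python3 go.py .5228 -.2824 .08 -2.026
```

```text
t 1.1 tcp [ 0.4607 -0.324   0.133 ] tilt [ 5.e-04 -8.e-04 -1.e+00] jaw -1.9704
shift [ 0.1554  0.104  -0.1325] turn -0.0354
```

Emit:
drive_tool --pt "100 0.08 0.05 -0.065 0 0 -0.018" --pt "100 0.1554 0.104 -0.1325 0 0 -0.0354" --pt "100 0.1554 0.104 -0.1325 0 0 -0.0354" --pt "100 0.1554 0.104 -0.1325 0 0 -0.0354"

```text
time_s: 1.6
tcp_pos: [0.5231, -0.2826, 0.0803]
tool_rot: [1.536, 0.957, -1.535]
wrist_force: [-0.8, -0.2, -1.2]
opening: 0.0883
```

```bash
python3 go.py .5228 -.2824 .006 -2.026;python3 - <<'E'
from h import *
for n,(x,y) in(("top",(390,200)),("side",(325,160))):
    im=arm.capture(n)[:,:,::-1]; cv2.imwrite(f"pics/{n}1.png",cv2.resize(im[y:y+100,x:x+100],None,fx=6,fy=6,interpolation=cv2.INTER_CUBIC))
E
```

```text
t 1.6 tcp [ 0.5231 -0.2826  0.0803] tilt [ 9.e-04 -1.e-03 -1.e+00] jaw -2.0258
shift [-0.0007  0.0005 -0.1858] turn -0.0001
```

View pics/top1.png

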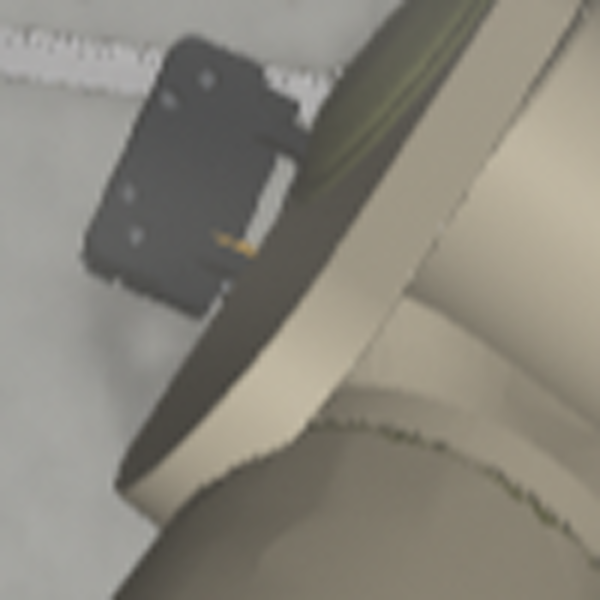

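View pics/side1.png

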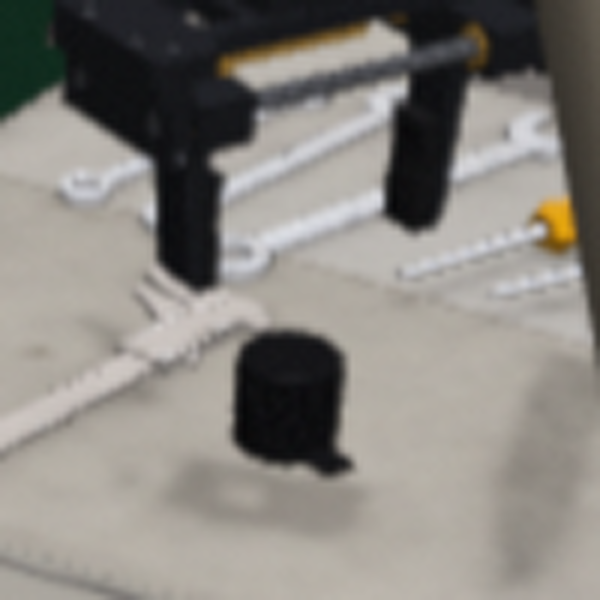

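The jaws straddle the cap in the side view: fingertips near crop (188,285) and (412,228), cap at (290,395) below. The wrist hides the cap in the top view. I'll descend and close.

Emit:
drive_tool --pt "100 0 0 -0.09 0 0 0" --pt "100 0 0 -0.15 0 0 0" --pt "100 -0.0007 0.0005 -0.1858 0 0 0" --pt "100 -0.0007 0.0005 -0.1858 0 0 0"

```text
time_s: 2.2
tcp_pos: [0.5229, -0.2816, 0.005]
tool_rot: [1.536, 0.959, -1.536]
wrist_force: [-0.4, 0.2, 0.3]
opening: 0.0878
```

Emit:
drive_tool --pt "0 0 0 0 0 0 0" --pt "0 0 0 0 0 0 0" --pt "0 0 0 0 0 0 0" --pt "0 0 0 0 0 0 0" --pt "0 0 0 0 0 0 0"

```text
time_s: 2.82
tcp_pos: [0.5232, -0.2812, 0.0051]
tool_rot: [1.536, 0.959, -1.536]
wrist_force: [-0.7, -0.5, 0.9]
opening: 0.0401
```

```bash
python3 go.py .5228 -.2824 .076 -2.026;python3 - <<'E'
from h import *
print(arm.state()["opening"],arm.state()["wrist_force"])
for n,(x,y) in(("side",(325,160)),):
    im=arm.capture(n)[:,:,::-1]; cv2.imwrite(f"pics/{n}2.png",cv2.resize(im[y:y+100,x:x+100],None,fx=6,fy=6,interpolation=cv2.INTER_CUBIC))
E
```

```text
t 2.825 tcp [ 0.5232 -0.2812  0.0051] tilt [ 1.e-04 -1.e-04 -1.e+00] jaw -2.0254
shift [-0.0011 -0.003   0.1772] turn -0.0004
0.040111884367327065 [-0.73336562 -0.51605771  0.89047279]
```

View pics/side2.png

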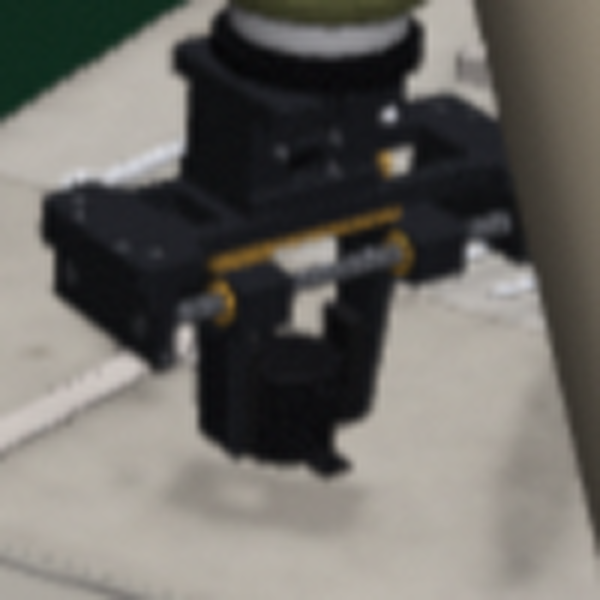

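Gripped at 40.1 mm, cap upright with the tab free of the fingers. Lifting.

Emit:
drive_tool --pt "0 0 0 0.08 0 0 0" --pt "0 0 0 0.2 0 0 0" --pt "0 0 0 0.32 0 0 0" --pt "0 0 0 0.4 0 0 0" --pt "0 0 0 0.4 0 0 0"

```text
time_s: 3.5
tcp_pos: [0.5239, -0.2817, 0.1669]
tool_rot: [1.536, 0.954, -1.533]
wrist_force: [0.1, 1.2, -1.6]
opening: 0.0399
```

```bash
python3 go.py .5646 .1044 .16 -1.563
```

```text
t 3.5 tcp [ 0.5239 -0.2817  0.1669] tilt [ 0.0033 -0.0027 -1.    ] jaw -2.0253
shift [ 0.1017  0.9651 -0.0173] turn 0.2943
```

Emit:
drive_tool --pt "0 0.008 0.08 0 0 0 0.03" --pt "0 0.02 0.18 0 0 0 0.06" --pt "0 0.03 0.28 0 0 0 0.09" --pt "0 0.04 0.38 0 0 0 0.12" --pt "0 0.05 0.48 0 0 0 0.15"

```text
time_s: 4.12
tcp_pos: [0.5425, -0.0876, 0.163]
tool_rot: [1.367, 1.101, -1.37]
wrist_force: [1.3, 0.1, -0.6]
opening: 0.0396
```

Emit:
drive_tool --pt "0 0.01 0.1 0 0 0 0.03" --pt "0 0.02 0.2 0 0 0 0.06" --pt "0 0.03 0.3 0 0 0 0.09" --pt "0 0.04 0.38 0 0 0 0.12" --pt "0 0.05 0.44 0 0 0 0.14"

```text
time_s: 4.75
tcp_pos: [0.5624, 0.0882, 0.1629]
tool_rot: [1.206, 1.213, -1.209]
wrist_force: [0.2, -0.2, -2.0]
opening: 0.0397
```

```bash
python3 go.py .5646 .1044 .13 -1.563
```

```text
t 4.75 tcp [0.5624 0.0882 0.1629] tilt [-3.3e-03  2.0e-04 -1.0e+00] jaw -1.5679
shift [ 0.0054  0.0404 -0.0822] turn 0.0031
```

Emit:
drive_tool --pt "0 0.0054 0.0404 -0.02 0 0 0.003" --pt "0 0.0054 0.0404 -0.06 0 0 0.003" --pt "0 0.0054 0.0404 -0.11 0 0 0.003" --pt "0 0.0054 0.0404 -0.11 0 0 0.003" --pt "0 0.0054 0.0404 -0.11 0 0 0.003"

```text
time_s: 5.38
tcp_pos: [0.5655, 0.1024, 0.1211]
tool_rot: [1.206, 1.211, -1.206]
wrist_force: [-0.4, 0.3, -0.3]
opening: 0.0398
```

```bash
python3 go.py .5646 .1044 .1 -1.563;python3 - <<'E'
from h import *
for n,(x,y) in(("side",(180,210)),("top",(180,180))):
    im=arm.capture(n)[:,:,::-1]; cv2.imwrite(f"pics/{n}3f.png",im);cv2.imwrite(f"pics/{n}3.png",cv2.resize(im[y:y+120,x:x+130],None,fx=5,fy=5,interpolation=cv2.INTER_CUBIC))
E
```

```text
t 5.375 tcp [0.5655 0.1024 0.1211] tilt [ 0.e+00 -1.e-04 -1.e+00] jaw -1.5661
shift [-0.0023  0.005  -0.0527] turn 0.002
```

View pics/side3.png

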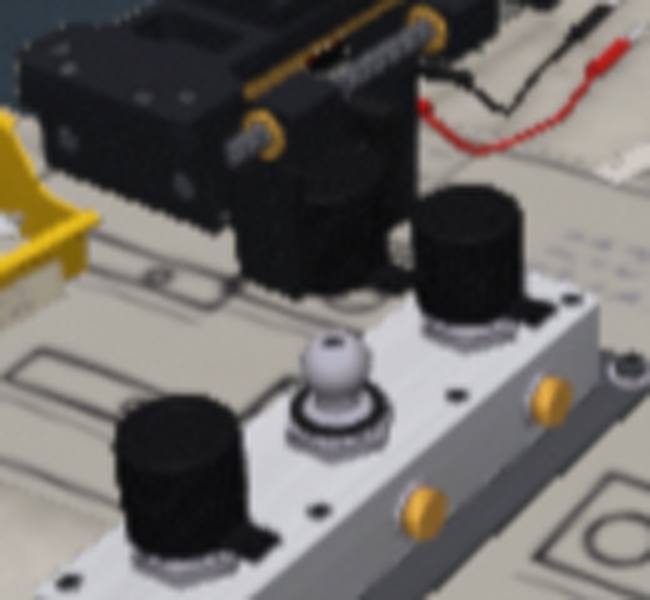

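View pics/top3.png

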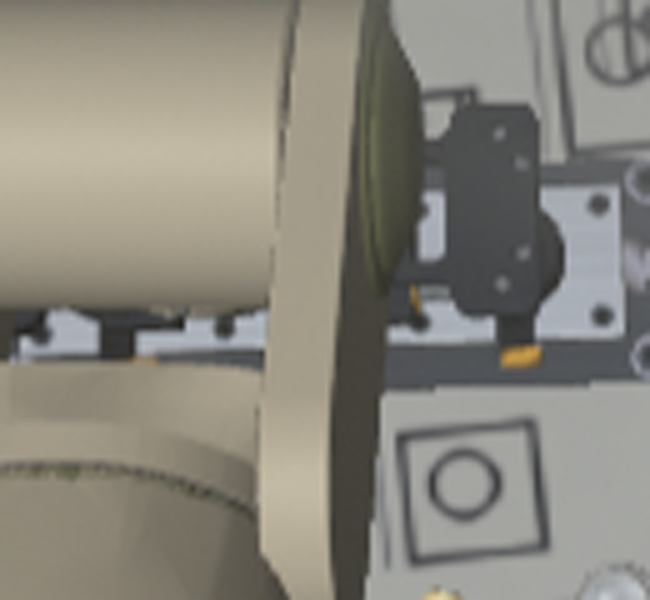

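```bash
python3 - <<'E'
from h import *
print("ball",ray("side",up((336.5,214),5,180,240),.076), ray("top",(up((366,162),5,170,200)),.076))
# overlay
im=cv2.imread("pics/side3f.png"); im=(255*(im/255.)**.45).astype(np.uint8)
x,y,k=215,235,10; x0,y0=215,225
c=cv2.resize(im[y0:y0+60,x0:x0+70],None,fx=k,fy=k,interpolation=cv2.INTER_CUBIC)
cv2.imwrite("pics/s3g.png",c)
def dr(P,col,close=True): 
    q=np.round((proj("side",P)-[x0,y0]+.5)*k-.5).astype(int);cv2.polylines(c,[q],close,col,1)
X,Y=.5655,.1024
dr(circ(X,Y,.116,.02),(0,0,255));dr(circ(X,Y,.154,.02),(0,0,255))
dr(np.array([[X-.0345,Y-.007,.118],[X-.0345,Y+.007,.118],[X-.02,Y+.007,.118],[X-.02,Y-.007,.118]]),(0,255,0))
dr(np.array([[X-.0345,Y-.007,.123],[X-.0345,Y+.007,.123],[X-.02,Y+.007,.123],[X-.02,Y-.007,.123]]),(0,255,0))
cv2.imwrite("pics/s3o.png",c)
E
```

```text
ball [0.56467505 0.10310566 0.076     ] [0.56619041 0.10156644 0.076     ]
```

View pics/s3g.png

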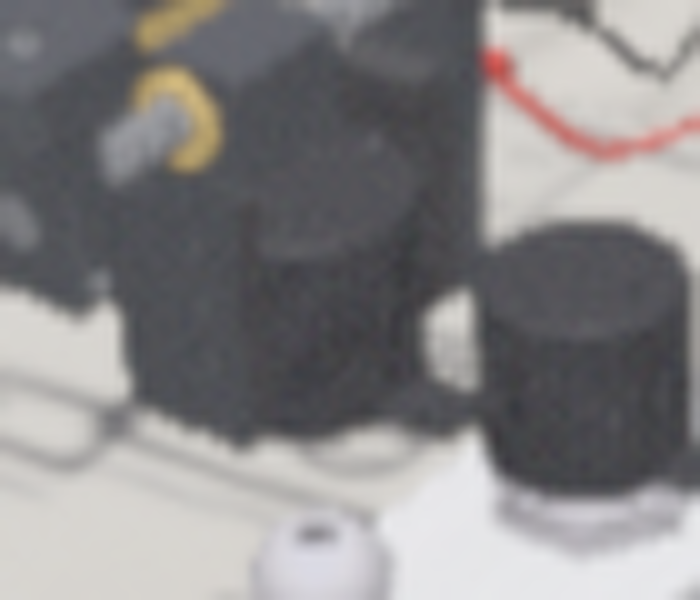

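View pics/s3o.png

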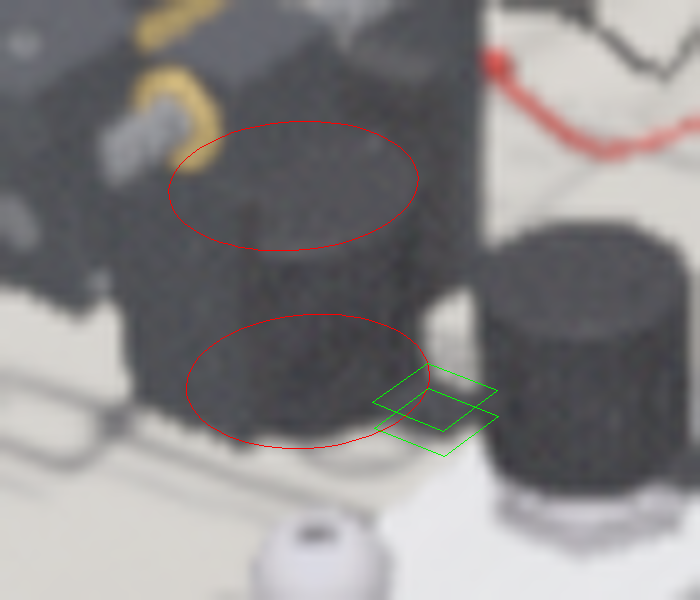

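Emit:
drive_tool --pt "0 -0.0035 0.0015 -0.02 0 0 0" --pt "0 -0.0035 0.0015 -0.045 0 0 0" --pt "0 -0.0035 0.0015 -0.062 0 0 0" --pt "0 -0.0035 0.0015 -0.062 0 0 0"

```text
time_s: 5.98
tcp_pos: [0.5637, 0.1036, 0.0955]
tool_rot: [1.204, 1.213, -1.206]
wrist_force: [-0.3, 0.7, -0.3]
opening: 0.0396
```

```bash
python3 go.py .5646 .1038 .1 -1.563;python3 - <<'E'
from h import *
im=arm.capture("side")[:,:,::-1];cv2.imwrite("pics/side4f.png",im)
im=(255*(im/255.)**.45).astype(np.uint8);x0,y0,k=215,245,10
c=cv2.resize(im[y0:y0+60,x0:x0+70],None,fx=k,fy=k,interpolation=cv2.INTER_CUBIC)
s=arm.state();X,Y,Z=s["tcp_pos"];Z-=.005
def dr(P,col,close=True): 
    q=np.round((proj("side",P)-[x0,y0]+.5)*k-.5).astype(int);cv2.polylines(c,[q],close,col,1)
dr(circ(X,Y,Z,.02),(0,0,255));dr(circ(X,Y,Z+.038,.02),(0,0,255));dr(circ(X,Y,.06,.017),(255,0,0));dr(circ(X,Y,.076,.012),(255,0,0))
dr(np.array([[X,Y,.06],[X,Y,.088]]),(255,0,0))
cv2.imwrite("pics/s4o.png",c)
E
```

```text
t 5.975 tcp [0.5637 0.1036 0.0955] tilt [-0.0014  0.     -1.    ] jaw -1.5652
shift [0.0023 0.0005 0.0112] turn 0.0014
```

View pics/s4o.png

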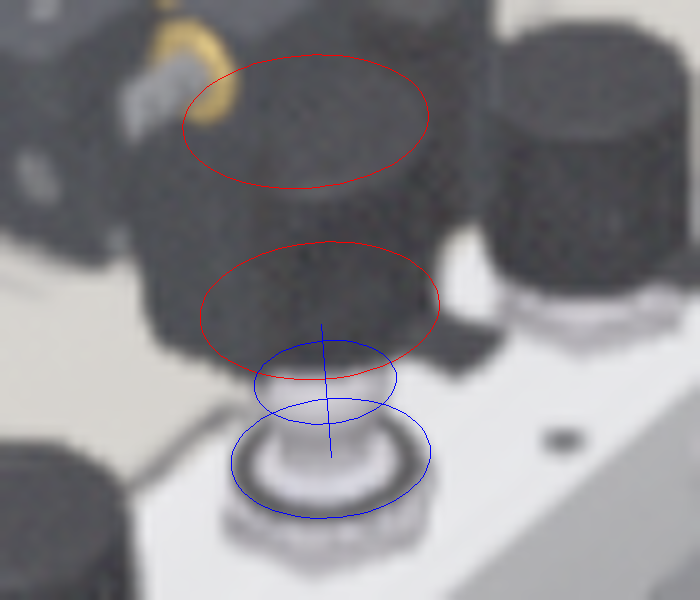

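The cap and ring outlines predicted at the TCP match the image within about 0.3 px: ring edges at crop columns 232/430, cap right edge at 440. I'm pressing down in steps.

Emit:
drive_tool --pt "0 0 0 -0.01 0 0 0" --pt "0 0 0 -0.02 0 0 0" --pt "0 0 0 -0.026 0 0 0" --pt "0 0 0 -0.032 0 0 0"

```text
time_s: 6.52
tcp_pos: [0.5652, 0.1039, 0.0846]
tool_rot: [1.207, 1.209, -1.202]
wrist_force: [1.1, 3.1, 13.1]
opening: 0.0397
```

Emit:
drive_tool --pt "0 0 0 -0.004 0 0 0" --pt "0 0 0 -0.008 0 0 0"

```text
time_s: 6.78
tcp_pos: [0.5657, 0.1036, 0.0826]
tool_rot: [1.207, 1.208, -1.201]
wrist_force: [-0.5, 1.2, 14.8]
opening: 0.0395
```

Emit:
drive_tool --pt "0 0 0 -0.005 0 0 0" --pt "0 0 0 -0.01 0 0 0"

```text
time_s: 7.02
tcp_pos: [0.5653, 0.1035, 0.0779]
tool_rot: [1.207, 1.209, -1.202]
wrist_force: [0.1, 1.0, 8.0]
opening: 0.0392
```

Emit:
drive_tool --pt "0 0 0 -0.005 0 0 0" --pt "0 0 0 -0.01 0 0 0"

```text
time_s: 7.28
tcp_pos: [0.5644, 0.1036, 0.0724]
tool_rot: [1.206, 1.211, -1.204]
wrist_force: [3.7, 1.2, -1.0]
opening: 0.0399
```

The force fell from 14.8 N to -1 N, so it has clicked. I'll go on down onto the ring.

Emit:
drive_tool --pt "0 0 0 -0.005 0 0 0" --pt "0 0 0 -0.01 0 0 0" --pt "0 0 0 -0.015 0 0 0"

```text
time_s: 7.65
tcp_pos: [0.5644, 0.1037, 0.0658]
tool_rot: [1.206, 1.211, -1.204]
wrist_force: [5.5, 3.1, 0.4]
opening: 0.0401
```

Emit:
drive_tool --pt "0 0 0 -0.0025 0 0 0" --pt "0 0 0 -0.005 0 0 0" --pt "0 0 0 -0.005 0 0 0"

```text
time_s: 8.02
tcp_pos: [0.5644, 0.1038, 0.0644]
tool_rot: [1.206, 1.211, -1.204]
wrist_force: [4.8, 3.9, 1.0]
opening: 0.0394
```

Emit:
drive_tool --pt "0 0.001 0.001 -0.0025 0 0 0" --pt "0 0.002 0.001 -0.005 0 0 0" --pt "0 0.002 0.001 -0.005 0 0 0"

```text
time_s: 8.4
tcp_pos: [0.5645, 0.1039, 0.0628]
tool_rot: [1.204, 1.212, -1.206]
wrist_force: [-2.1, 1.1, 9.9]
opening: 0.0399
```

Emit:
drive_tool --pt "0 0 0 -0.0025 0 0 0" --pt "0 0 0 -0.005 0 0 0" --pt "0 0 0 -0.005 0 0 0"

```text
time_s: 8.78
tcp_pos: [0.5646, 0.1039, 0.0624]
tool_rot: [1.204, 1.212, -1.205]
wrist_force: [-8.5, 0.5, 23.2]
opening: 0.0394
```

Emit:
drive_tool --pt "0 -0.0015 0 0.002 0 0 0" --pt "0 -0.0015 0 0.002 0 0 0" --pt "0 -0.0015 0 0.002 0 0 0"

```text
time_s: 9.15
tcp_pos: [0.5645, 0.1039, 0.0625]
tool_rot: [1.205, 1.211, -1.204]
wrist_force: [-2.5, 0.1, 14.7]
opening: 0.0396
```

```bash
python3 go.py .5646 .1038 .0625 -1.563;python3 - <<'E'
from h import *
im=arm.capture("side")[:,:,::-1];cv2.imwrite("pics/side5f.png",im)
im=(255*(im/255.)**.45).astype(np.uint8);x0,y0,k=205,245,8
c=cv2.resize(im[y0:y0+75,x0:x0+100],None,fx=k,fy=k,interpolation=cv2.INTER_CUBIC)
cv2.imwrite("pics/s5.png",c)
s=arm.state();print(s["wrist_force"],s["moment"],s["time_s"],s["opening"])
im=arm.capture("top")[:,:,::-1];cv2.imwrite("pics/top5.png",im)
s=arm.state();print(s["wrist_force"],s["tcp_pos"])
E
```

```text
t 9.15 tcp [0.5645 0.1039 0.0625] tilt [ 1.1e-03 -4.0e-04 -1.0e+00] jaw -1.565
shift [ 0.0003 -0.0003  0.0001] turn 0.0013
[-2.02980063  1.13616511 16.10476665] [ 0.17346589  0.34199748 -0.0510888 ] 9.2 0.03980616771914658
[-2.81409414  0.68873491 14.87913175] [0.56452674 0.10389537 0.06252604]
```

View pics/s5.png

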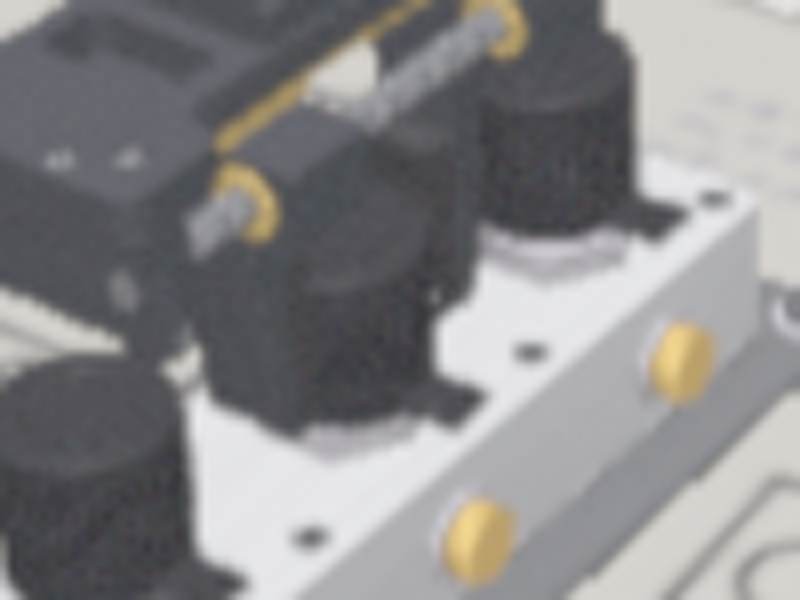

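View pics/top5.png

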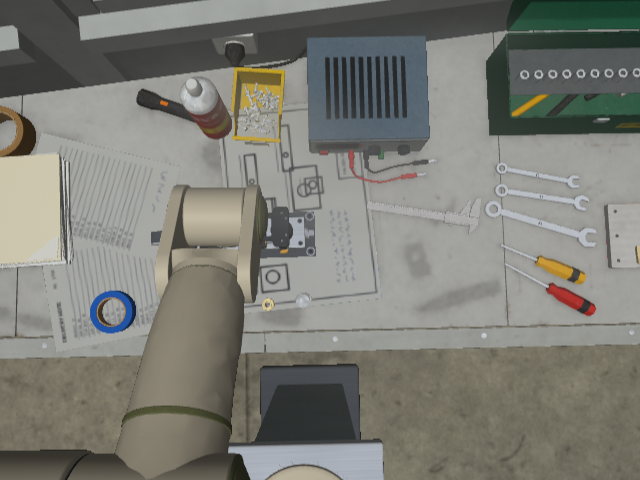

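The cap sits home like its neighbours, tab to the front at crop (455,402), with only the collar showing below it. The coupling and fitting are where they were in top. I'll hold for a moment and check the bottle.

Emit:
drive_tool --pt "0 0 0 0 0 0 0" --pt "0 0 0 0 0 0 0" --pt "0 0 0 0 0 0 0" --pt "0 0 0 0 0 0 0" --pt "0 0 0 0 0 0 0"

```text
time_s: 9.88
tcp_pos: [0.5645, 0.1039, 0.0625]
tool_rot: [1.205, 1.211, -1.204]
wrist_force: [-1.4, 1.5, 15.0]
opening: 0.0398
```

```bash
python3 - <<'E'
from h import *
a=cv2.imread("pics/side0.png").astype(int);b=cv2.imread("pics/side5f.png").astype(int)
for n,(x0,y0,x1,y1) in dict(bottle=(240,330,280,415),coupling=(334,284,358,318),fitting=(318,312,340,336)).items(): print(n,np.abs(a-b)[y0:y1,x0:x1].mean())
s=arm.state();print(s["wrist_force"],s["tcp_pos"])
E
```

```text
bottle 4.840196078431372
coupling 6.473856209150327
fitting 6.224116161616162
[-1.44041078  1.53945498 14.96097304] [0.5645162  0.10388798 0.06251922]
```

Nothing else has moved (the differences are at noise or shadow level), and the push is steady at 15 N. Handing in.

```bash
python3 -c "
from station import arm
print(arm.hand_in())"
```

```text
the job is handed in; nothing more can be done
None
```

I put the loose cap on the bare middle port, and handed the job in at about 10 s with the gripper still pressing it down. The hand-in gave no verdict.

- **Click:** the push peaked at 14.8 N, then fell to about -1 N as the cap snapped on.
- **Press:** I kept pressing until the sealing ring was fully compressed. The push briefly reached 23 N, and I set it back to a steady 15 N, still above the 10 N or so asked.
- **Position:** the tool height puts the rim about 2.5 mm below the uncompressed ring top, assuming the cap did not slip in the grip. The side view shows the cap seated like its neighbours, with the tab to the front. The tool axis is vertical within about 0.001 rad.
- **Other items:** pictures from before and after show no visible shift of the bottle, coupling or fitting. In the top view the arm hid the bottle, so I checked it in the side view only.
- **Disagreement:** the two cameras differed by about 3–4 mm on absolute position. I lined the cap up with the nipple in the side view just before pressing. Up to 8.5 N of side force appeared while pressing, and I trimmed it to about 2 N.

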